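# Reset the wheel drive through its shuttered well

### The job

Reset the drive box, the one with the round speed dial: with your fingertips push its dust shutter fully open by the ridge, press the key sunk in the well underneath all the way down and let it come up, then push the shutter fully shut again. Only push and press, do not grip the ridge between the fingers; leave the box with the two toggle switches and all the loose things on the bench alone.

Things in the scene. Friction and masses are not known exactly. Their poses are not given: they have to be found in the camera images.
- dial_box: The drive box: grey control box, aluminium deck, 120 (its x) x 140 (its y) mm, deck 58 mm above the worktop, with ONE round black speed dial (29 mm across, 18 mm above the deck, at x -38, y 0). Origin: centre of its underside. At yaw 0 its x points away from the robot, y to the left, z up; fixed to the worktop, turned up to 0.5 rad; left or right of the other box.
- dial_well (a point): Centre of the mouth, level with the deck, of the drive box's round well: 48 mm across, vertical walls, 26 mm deep, at box x +20, y -35 mm; axes as the box's. A steel dust shutter (60 mm in x, 56 in y, 3 thick, 0.5 above the deck) covers it and slides along box y between rails 4.5 mm high, 33 mm either side of this point in x.
- dial_ridge (a point): Centre of the top of the upright ridge on the drive box's shutter, by which the shutter is pushed: 50 mm long in box x, 6 mm thick in box y, standing 12 mm above the shutter plate (its top 73.5 mm above the worktop, the plate's top 61.5 mm), in the middle of the plate; axes as the box's. With the shutter shut it lies straight above the well's centre; it moves with the shutter.
- dial_shutter (a joint): Slide of the drive box's shutter in m: 0 = fully shut, 0.058 = fully open, towards box +y. Stays where it is left; friction about 1.5 N, hard stops at both ends. It starts between 0 and 0.015.
- dial_key_top (a point): Centre of the top face of the drive box's sunken reset key: round grey cap, 28 mm across, in the middle of the well, its top 16 mm below the deck (42 mm above the worktop) when not pressed; at full stroke it still stands 5 mm above the well's floor.
- dial_key (a joint): Travel of the reset key in m: 0 = up, 0.005 = fully down. Spring: starts to move at about 2.4 N, fully down at about 6.4 N, comes up again by itself.
- toggle_box: The other box: same housing, size, shutter, well and key, but with TWO small upright toggle switches (16 mm collars, standing 20 mm above the deck) in place of the dial. Origin at the centre of its underside, axes like the drive box's. To be left alone.
- toggle_ridge (a point): Centre of the top of the ridge on the other box's shutter; made as on the drive box.
- toggle_key (a joint): Travel of the other box's key in m, 0 = up, 0.005 = down.
- bottle_3: small white dropper bottle, 27 mm across, 65 mm high, standing between the two boxes; origin at the centre of its underside. Loose; to be left alone.
- dop_2: small copper dop, 12 mm across, 33 mm high, standing between the boxes; origin at the centre of its underside. Loose; to be left alone.
- masking_tape: roll of masking tape, 78 mm across, 19 mm high, lying flat behind the boxes; origin at the centre of its underside. Loose; to be left alone.
- stone_tray: small black stone tray, 68 x 100 x 16 mm, to the left; origin at the centre of its underside. Loose; to be left alone.
- the_tang: hand-held tang with black handle, 63 x 157 x 22 mm, lying to the left; origin at the centre of its underside. Loose; to be left alone.
- tweezers_2: black tweezers, 14 x 157 x 9 mm, lying to the right; origin at the centre of its underside. Loose; to be left alone.

How it is judged:
By the outcome, as a careful person would: the job done as asked, in the order asked, and still so for the second after the job is handed in, with the robot touching nothing.
It also fails if it takes over 42 s, if anything falls off the work surface, if the arm or the gripper's body presses on something with over 40 N, if the wrist force passes 120 N, or if a joint passes its speed limit or range.

### The arm

A 6-joint arm with a two-finger parallel gripper is mounted at the origin on a cart in front of the work surface, level with it; the furniture and walls round the work are solid. World frame = base frame: x ahead of the robot, y to its left, z up, the work surface at z = 0. Lengths are in m, angles in rad, forces in N, time in s.
With the tool pointing down it reaches from about 0.425 to 0.925 m from the base axis. Payload 12.5 kg.
Tool frame: the origin (TCP) lies where the fingers leave the gripper's body, on its centre line; the fingertips stand 73 mm ahead of it and the grasp point (between the pads) lies 54 mm ahead of it (ctrl.finger_overhang is the distance from the TCP to the fingertips, in m); z points along the fingers, y is the direction in which the jaws open and shut (so a half turn about z gives the same grasp; the last joint's range is limited). The gripper opens to 85 mm and grips with 20 to 120 N. Pads are 22 mm wide; open, the fingers measure 114 mm over their backs; the gripper's body (76 mm by 85 mm) begins 54 mm behind the grasp point. The pads swing forward as they close: fully open they stand 13 mm farther back than shut.
Start: joints at [-1.396, 0.491, 1.559, -0, 1.092, -0.106], TCP at [0.173, -0.601, 0.304] pointing down, gripper open.
Joint ranges: [-3.1, 3.1], [-0.84, 2.19], [0.05, 2.79], [-1.13, 4.28], [0.06, 2.93], [-2.69, 2.69]. Speed limits (rad/s): [2.22, 2.22, 2.79, 3.14, 3.14, 3.14].

### API

Orientations are given as a rotation vector (axis times angle).
In Python, from station import ctrl gives the robot as it stands.
- The arm moves only by the tool servo_tool, never from a script. Its argument "targets" is a list of rows, each a list of 3 entries, a list of its own where there are three numbers: the shift along the tool's x, y, z in mm, then the turn, a rotation vector about the tool's x, y, z in rad, then the gripper's target within -1 to 1 (fully open at 1, half-way at 0, shut at -1). In form: [[[tx, ty, tz], [ax, ay, az], hand], ...]. A call has 1 to 12 rows; each row shifts and turns the pose as measured when the row begins, along the tool's axes as they then stand; what a row does not reach is not made up. A row lasts 1/12 s, in which the tool goes at most 41.7 mm and 7.16 degrees, less where a joint would pass 70% of its speed; a pose out of reach is approached as far as the arm can. A call with a gripper value outside its range is refused whole. The fingers move at their own pace and stop on an object; "newtons" is the grip in N (left out, the last holds). Time passes only in rows, so rows that do not move let the fingers close. It gives the time, the measured TCP pose, the force and the opening at its end, in the units of the state.
- ctrl.get_obs(): the state, without advancing time (a new reading comes with each control period).
- ctrl.read_camera(name): name is "scene" or "top"; returns a dict with "pixels" (384x512x3 uint8, red, green, blue), "z_map" (384x512 float32, m along the optical axis (not along the pixel's ray), 0 where there is no reading), "vertical_fov" (degrees; the focal length in pixels is half the picture's height over the tangent of half this angle, whatever the lens; pixels are square), "cx", "cy" (the principal point, pixels), "R" (3x3) and "t" (3): a world point X has camera coordinates R X + t. Camera axes: x right, y down, z forward; pixel columns grow to the right and rows downward; lengths in m; the calibration is good to about 2 mm. A picture is of the moment at which its call begins.
- ctrl.finish_job(): hands the job in, once; it reports no verdict.
The state is a dict: "time": time; "q": joint angles; "joint_vel": joint speeds; "joint_torque": joint torques, N m; "tcp_pos": TCP position; "tcp_rot": TCP orientation; "force": force on the tool from outside, world axes, zero at the start; "ft_torque": the same for the moment, N m; "finger_gap": finger opening in m.
Only numpy, scipy, OpenCV 4.12 (cv2) and the standard library are available. Lean on these libraries where they do the work, as an engineer would, in place of code of your own. Each camera call takes 0.05 s, during which the arm holds its last target.

## Working session

There is one attempt and no reset: what is moved stays moved. The work goes in short steps, Python scripts to look and compute and a tool call to move; the robot and the scene stay as the last step left them, time stands still between calls to the robot, and variables do not carry over. Pictures are saved under pics/ and viewed, and the job is handed in when it is done.

Besides the shell and the picture viewer there is one more tool, called after "Request:" by a JSON object that holds its "fn" and its "kwargs", one argument or row to a line. servo_tool: Moves the arm, as the interface text tells. Its arguments: {"type":"object","properties":{"targets":{"type":"array","items":{"type":"array"}},"newtons":{"type":"number"}},"required":["targets"]}

```bash
ls; mkdir -p pics; python3 - <<'E'
from station import ctrl
import cv2,numpy as np,pickle
o=ctrl.get_obs()
for k,v in o.items(): print(k,np.round(v,4))
print(ctrl.finger_overhang)
d={}
for n in("scene","top"):
    c=ctrl.read_camera(n);d[n]=c
    cv2.imwrite(f"pics/{n}0.png",c["pixels"][:,:,::-1])
    print(n,c["vertical_fov"],c["cx"],c["cy"],np.round(c["R"],4).tolist(),np.round(c["t"],4))
pickle.dump(d,open("c0.pkl","wb"))
E
```

```text
pics
time 0.0
q [-1.3956  0.4916  1.5595  0.      1.0917 -0.1056]
joint_vel [-0.0026  0.0016  0.0002  0.0003  0.0003  0.0011]
joint_torque [-1.20000e-03 -6.18457e+01 -2.61599e+01 -1.00000e-04  4.10000e-03
  0.00000e+00]
tcp_pos [ 0.1732 -0.6004  0.3033]
tcp_rot [-3.1096 -0.4395  0.    ]
force [-0.0206 -0.5534 -0.0295]
ft_torque [ 0.0144 -0.0371  0.0223]
finger_gap 0.0853
0.0726
scene 45.11294549051009 261.16762858010014 196.0681177127768 [[-0.5816, -0.8131, -0.0238], [-0.4582, 0.3516, -0.8163], [0.6721, -0.4639, -0.5771]] [0.3538 0.3184 1.1675]
top 44.860771389921815 259.99779298154834 189.88693834800858 [[0.0145, -0.9998, 0.0146], [-0.9814, -0.017, -0.1913], [0.1916, -0.0116, -0.9814]] [-0.0024  0.5817  1.3794]
```

View pics/scene0.png

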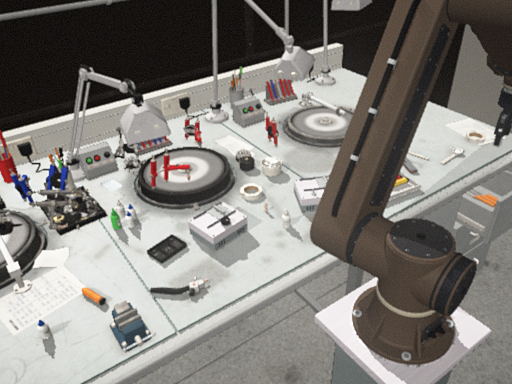

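View pics/top0.png

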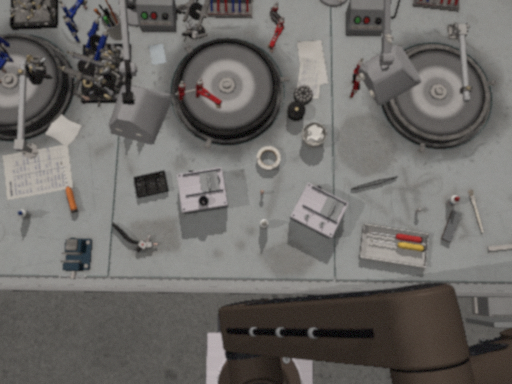

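The left box, with the black dial near (203,200) in the top view, looks like the drive box. I'll zoom in on it.

```bash
python3 - <<'E'
import cv2,numpy as np,pickle
d=pickle.load(open("c0.pkl","rb"))
t=d["top"]["pixels"][155:225,165:265,::-1]
s=d["scene"]["pixels"][190:260,175:275,::-1]
f=lambda a:cv2.resize(a,None,fx=8,fy=8,interpolation=cv2.INTER_CUBIC)
cv2.imwrite("pics/tz.png",f(t));cv2.imwrite("pics/sz.png",f(s))
E
```

```text
(no output)
```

View pics/tz.png

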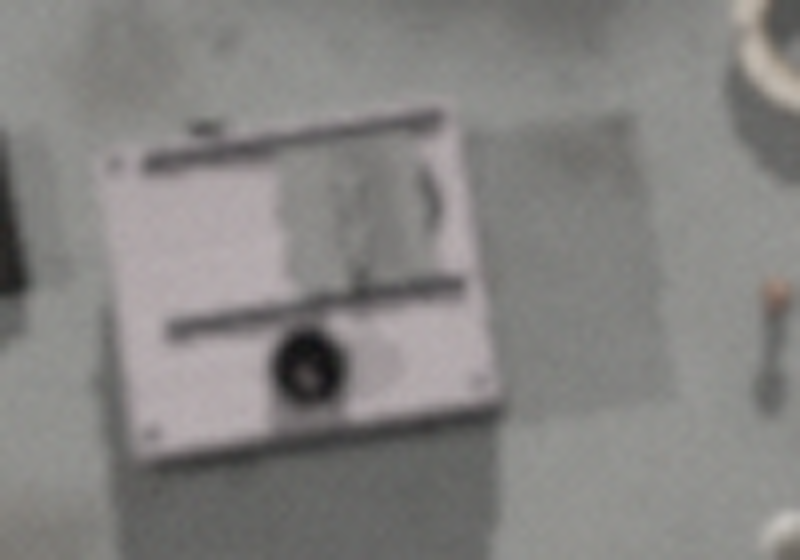

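View pics/sz.png

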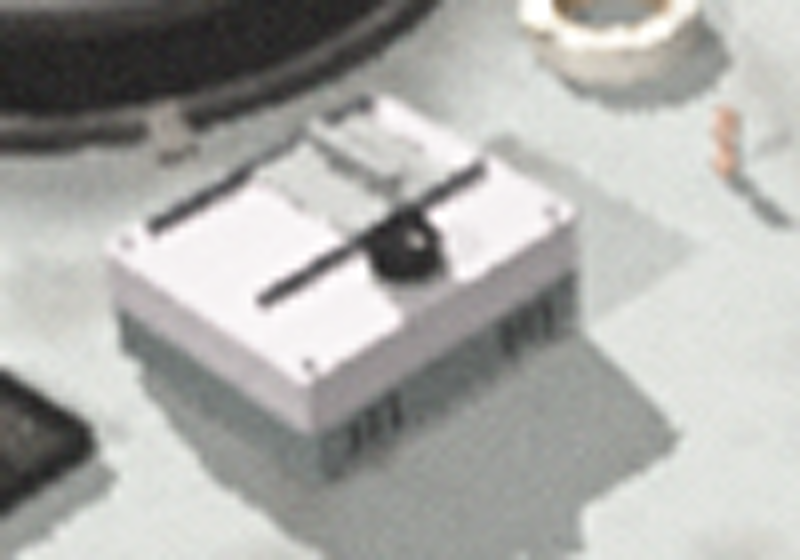

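```bash
cat > h.py <<'E'
import numpy as np,cv2
def ray(c,uv,z):
    f=192/np.tan(np.radians(c["vertical_fov"])/2)
    R=np.array(c["R"]);t=np.array(c["t"]);C=-R.T@t
    dd=R.T@np.array([(uv[0]-c["cx"])/f,(uv[1]-c["cy"])/f,1])
    return C+dd*(z-C[2])/dd[2]
def proj(c,X):
    f=192/np.tan(np.radians(c["vertical_fov"])/2)
    p=np.array(c["R"])@X+c["t"];return p[0]/p[2]*f+c["cx"],p[1]/p[2]*f+c["cy"]
def fit(B,W):
    bm=B.mean(0);wm=W.mean(0);b=B-bm;w=W-wm
    a=np.arctan2((b[:,0]*w[:,1]-b[:,1]*w[:,0]).sum(),(b*w).sum())
    Rm=np.array([[np.cos(a),-np.sin(a)],[np.sin(a),np.cos(a)]])
    return a,wm-Rm@bm,Rm
E
python3 - <<'E'
from h import *
import pickle
d=pickle.load(open("c0.pkl","rb"))
B=np.array([[60,70],[60,-70],[-60,-70],[-60,70]])/1e3
P={"top":([(105,162),(455,105),(498,400),(140,455)],165,155),
"scene":([(108,248),(375,95),(578,205),(310,385)],175,190)}
for n,(p,ox,oy) in P.items():
    c=d[n]
    W=np.array([ray(c,((x+.5)/8-.5+ox,(y+.5)/8-.5+oy),.058)[:2] for x,y in p])
    a,o,R=fit(B,W);print(n,"yaw",a,"o",o,"res mm",np.round((W-(B@R.T+o))*1e3,1).tolist())
    print(" sides",np.round(np.linalg.norm(W-np.roll(W,1,0),axis=1),4))
    q={"top":(308,368),"scene":(405,243)}[n]
    w=ray(c,((q[0]+.5)/8-.5+ox,(q[1]+.5)/8-.5+oy),.067)[:2]
    print(" dial box mm",R.T@(w-o)*1e3)
    q={"top":[(340,185),(360,280)],"scene":[(312,135),(400,190)]}[n]
    for k in q:
        w=ray(c,((k[0]+.5)/8-.5+ox,(k[1]+.5)/8-.5+oy),.0735)[:2]
        print(" ridge box mm",R.T@(w-o)*1e3)
# depth check, fine overlay
    im=cv2.resize(c["pixels"][oy:oy+70,ox:ox+100,::-1],None,fx=8,fy=8,interpolation=cv2.INTER_CUBIC)
    def dr(b,z,col):
        w=R@np.array(b)/1e3+o;u=proj(c,np.array([*w,z]));cv2.circle(im,(int((u[0]-ox+.5)*8-.5),int((u[1]-oy+.5)*8-.5)),3,col,-1)
    for b in B*1e3: dr(b,.058,(0,0,255))
    for s in (-25,25): 
        dr((20+s,-35),.0735,(0,255,0)); dr((20+s,-20),.0735,(255,0,0))
    for sx in(-33,33):
      for y in(-60,60): dr((20+sx,y),.0625,(255,0,255))
    cv2.imwrite(f"pics/ov_{n}.png",im)
E
```

```text
top yaw 0.17344608240978077 o [0.57952706 0.18526416] res mm [[-2.1, -2.4], [-1.2, 1.0], [1.3, 1.8], [2.0, -0.5]]
 sides [0.1157 0.1368 0.1174 0.1376]
 dial box mm [-36.45951075   0.81460388]
 ridge box mm [ 30.76774178 -21.37230567]
 ridge box mm [ -7.08750151 -23.81436269]
scene yaw 0.193033572612636 o [0.58201253 0.18401354] res mm [[0.3, -1.0], [-3.2, 0.7], [3.0, -1.1], [-0.1, 1.3]]
 sides [0.1199 0.1377 0.1142 0.143 ]
 dial box mm [-32.86769233  -2.54118608]
 ridge box mm [ 39.09037697 -19.90724095]
 ridge box mm [-13.44210207 -18.61342946]
```

View pics/ov_top.png

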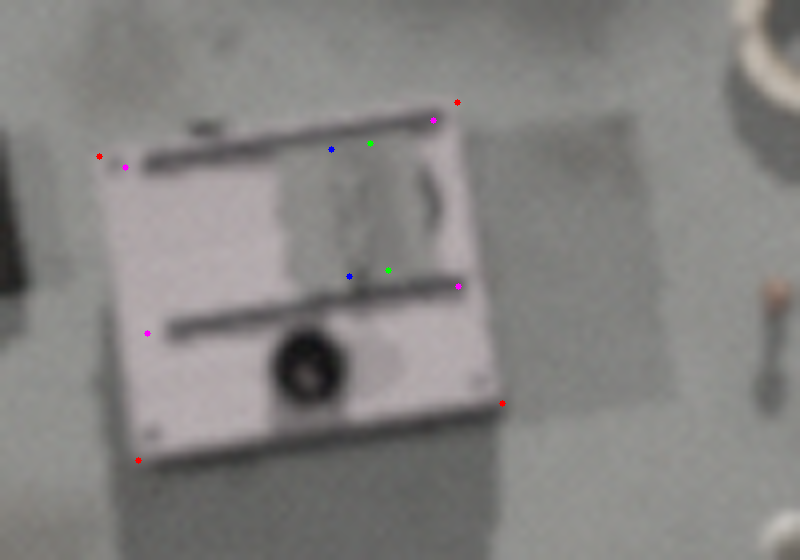

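View pics/ov_scene.png

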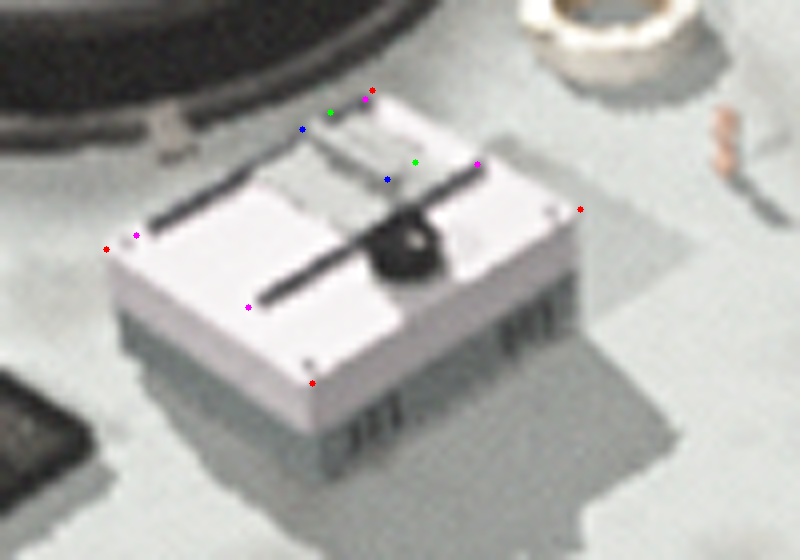

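The top view shows the dial box, with its dial at zoom pixel (308,368), and the overlays agree to about 2 mm. It sits near (0.580, 0.1845) with yaw about 0.183, and the shutter is about 12 mm open. I'll shut the fingers and turn the tool so that tool x lies along box +y.

Request:
{"fn": "servo_tool", "kwargs": {
  "targets": [
    [[0,0,0],[0,0,-0.123],-1],
    [[0,0,0],[0,0,-0.123],-1],
    [[0,0,0],[0,0,-0.123],-1],
    [[0,0,0],[0,0,-0.123],-1],
    [[0,0,0],[0,0,-0.123],-1],
    [[0,0,0],[0,0,-0.123],-1],
    [[0,0,0],[0,0,-0.123],-1],
    [[0,0,0],[0,0,-0.123],-1],
    [[0,0,0],[0,0,-0.123],-1],
    [[0,0,0],[0,0,-0.123],-1],
    [[0,0,0],[0,0,-0.123],-1],
    [[0,0,0],[0,0,-0.123],-1]
  ],
  "newtons": 30
}}

```text
time: 1.1
tcp_pos: [0.173, -0.5992, 0.2987]
tcp_rot: [-1.971, -2.436, -0.011]
force: [0.9, -0.3, -0.0]
finger_gap: 0.0
```

Request:
{"fn": "servo_tool", "kwargs": {
  "targets": [
    [[10,38,0],[0,0,0],-1],
    [[10,38,0],[0,0,0],-1],
    [[10,38,0],[0,0,0],-1],
    [[10,38,0],[0,0,0],-1],
    [[15,35,0],[0,0,0],-1],
    [[20,35,0],[0,0,0],-1],
    [[20,35,0],[0,0,0],-1],
    [[30,25,0],[0,0,0],-1],
    [[30,25,0],[0,0,0],-1],
    [[30,25,0],[0,0,0],-1],
    [[30,25,0],[0,0,0],-1],
    [[30,25,0],[0,0,0],-1]
  ]
}}

```text
time: 2.1
tcp_pos: [0.5013, -0.2689, 0.2963]
tcp_rot: [-1.966, -2.433, -0.012]
force: [0.8, -0.1, -0.0]
finger_gap: -0.0
```

```bash
cat >> h.py <<'E'
O=np.array([.580,.1845]);YAW=.183
def status(ctrl,O=O,YAW=YAW):
    from scipy.spatial.transform import Rotation as Ro
    o=ctrl.get_obs();R=Ro.from_rotvec(o["tcp_rot"]).as_matrix();p=np.array(o["tcp_pos"])
    r=np.array([[np.cos(YAW),-np.sin(YAW)],[np.sin(YAW),np.cos(YAW)]])
    print("t",o["time"],"p",np.round(p,4),"yawx",np.arctan2(R[1,0],R[0,0]).round(4),"z",R[:,2].round(3),"F",np.round(o["force"],2),"gap",o["finger_gap"],"ov",ctrl.finger_overhang)
    print("box mm",np.round(r.T@(p[:2]-O)*1e3,1),"tip z",(p+R[:,2]*ctrl.finger_overhang)[2].round(4))
    T=np.array([*(O+r@[.020,-.060]),p[2]]);print("tool delta to start mm",np.round(R.T@(T-p)*1e3,1),"q",np.round(o["q"],2))
E
python3 -c "
from h import *;from station import ctrl;status(ctrl)"
```

```text
t 2.1 p [ 0.5013 -0.2689  0.2963] yawx 1.7826 z [-0.006  0.015 -1.   ] F [ 0.78 -0.12 -0.02] gap -3.994031263743795e-05 ov 0.0726
box mm [-159.8 -431.5] tip z 0.2237
tool delta to start mm [366.1 190.5   5.2] q [-0.61  0.42  1.7   0.01  1.03 -0.83]
```

Request:
{"fn": "servo_tool", "kwargs": {
  "targets": [
    [[33,17,0],[0,0,0],-1],
    [[33,17,0],[0,0,0],-1],
    [[33,17,0],[0,0,0],-1],
    [[33,17,0],[0,0,0],-1],
    [[33,17,0],[0,0,0],-1],
    [[33,17,0],[0,0,0],-1],
    [[33,17,0],[0,0,0],-1],
    [[33,17,0],[0,0,0],-1],
    [[33,17,0],[0,0,0],-1],
    [[33,17,0],[0,0,0],-1],
    [[30,17,0],[0,0,0.01],-1],
    [[0,0,0],[0,0,0.01],-1]
  ]
}}

```text
time: 3.1
tcp_pos: [0.6113, 0.1494, 0.2987]
tcp_rot: [-1.981, -2.414, -0.01]
force: [0.0, -0.1, -0.4]
finger_gap: 0.0
```

```bash
python3 -c "
from h import *;from station import ctrl;status(ctrl)"
```

```text
t 3.1 p [0.6113 0.1494 0.2987] yawx 1.7669 z [-0.01   0.017 -1.   ] F [ 0.05 -0.1  -0.37] gap 2.5492714891982295e-05 ov 0.0726
box mm [ 24.4 -40.2] tip z 0.2261
tool delta to start mm [-19.8  -4.7  -0.3] q [ 0.13  0.5   1.55  0.02  1.1  -0.08]
```

Request:
{"fn": "servo_tool", "kwargs": {
  "targets": [
    [[-20,-5,0],[-0.006,-0.018,0.012],-1],
    [[0,0,30],[0,0,0],-1],
    [[0,0,30],[0,0,0],-1],
    [[0,0,30],[0,0,0],-1],
    [[0,0,30],[0,0,0],-1],
    [[0,0,0],[0,0,0],-1]
  ]
}}

```text
time: 3.6
tcp_pos: [0.61, 0.1267, 0.1748]
tcp_rot: [2.002, 2.415, -0.001]
force: [-0.7, 0.2, -0.8]
finger_gap: -0.0
```

```bash
cat > look.py <<'E'
import sys
from h import *
from station import ctrl
tag=sys.argv[1];W={"top":(165,155),"scene":(175,190)}
status(ctrl);ims=[]
for n,(ox,oy) in W.items():
    c=ctrl.read_camera(n);ims.append(cv2.resize(c["pixels"][oy-15:oy+70,ox-5:ox+85,::-1],None,fx=6,fy=6,interpolation=cv2.INTER_CUBIC)[:,:400] if 0 else cv2.resize(c["pixels"][oy-20:oy+70,ox:ox+80,::-1],None,fx=5,fy=5,interpolation=cv2.INTER_CUBIC))
cv2.imwrite(f"pics/{tag}.png",np.hstack(ims))
E
python3 look.py a1
```

```text
t 3.6 p [0.61   0.1267 0.1748] yawx 1.7572 z [ 0.003 -0.003 -1.   ] F [-0.67  0.25 -0.83] gap -2.84681296265034e-05 ov 0.0726
box mm [ 18.9 -62.3] tip z 0.1022
tool delta to start mm [ 2.3  1.1 -0. ] q [ 0.1   0.63  1.69 -0.    0.82 -0.08]
```

View pics/a1.png

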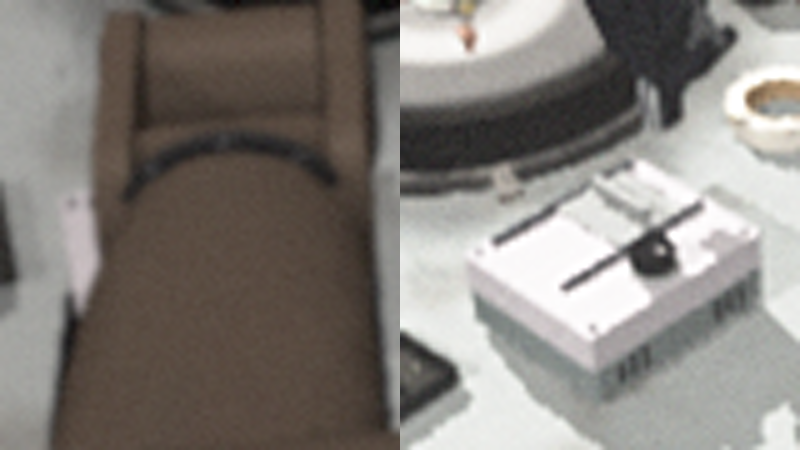

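```bash
python3 - <<'E'
from h import *
from station import ctrl
c=ctrl.read_camera("scene")
ox,oy=230,165
im=cv2.resize(c["pixels"][oy:oy+70,ox:ox+80,::-1],None,fx=8,fy=8,interpolation=cv2.INTER_CUBIC)
p=np.array(ctrl.get_obs()["tcp_pos"])
for z in (.0,.0726):
    u=proj(c,p-[0,0,z]);cv2.circle(im,(int((u[0]-ox+.5)*8),int((u[1]-oy+.5)*8)),3,(0,0,255),-1)
cv2.imwrite("pics/a2.png",im)
E
```

```text
(no output)
```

View pics/a2.png

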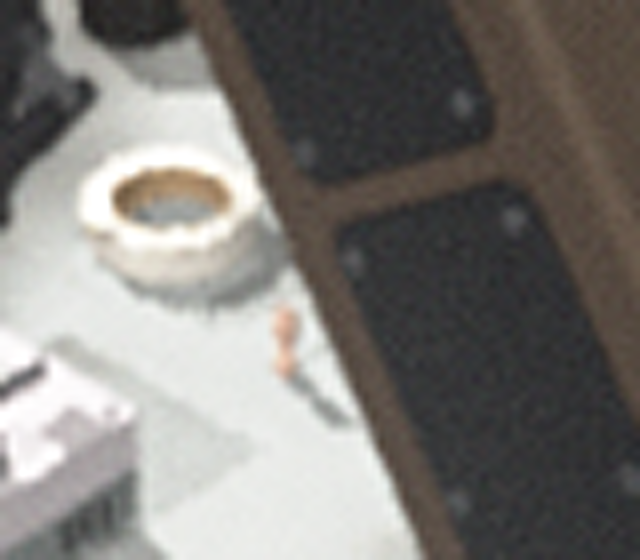

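Wrong crop. The gripper is farther left, so I'll crop around the tip's own projection.

```bash
cat > tip.py <<'E'
import sys
from h import *
from station import ctrl
c=ctrl.read_camera("scene")
ox,oy=190,170
im=cv2.resize(c["pixels"][oy:oy+70,ox:ox+80,::-1],None,fx=8,fy=8,interpolation=cv2.INTER_CUBIC)
p=np.array(ctrl.get_obs()["tcp_pos"])
for z in (.0,.0726):
    u=proj(c,p-[0,0,z]);cv2.circle(im,(int((u[0]-ox+.5)*8),int((u[1]-oy+.5)*8)),3,(0,0,255),-1)
cv2.imwrite(f"pics/{sys.argv[1]}.png",im)
E
python3 tip.py a3
```

```text
(no output)
```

View pics/a3.png

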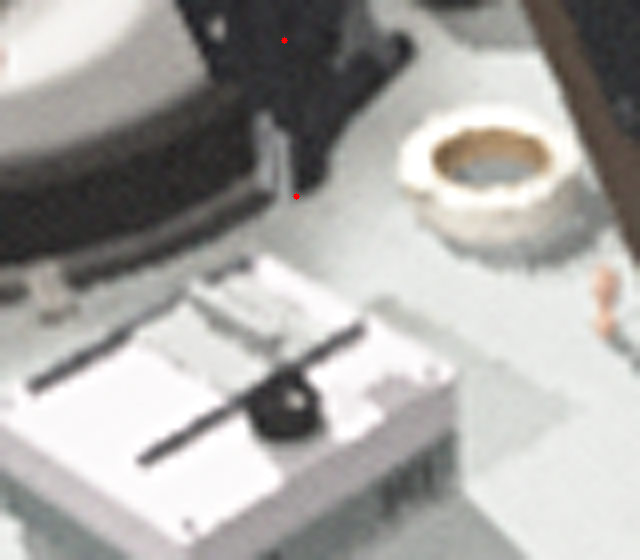

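The tip projection at (296,196) lands on the visible fingertip, so the overhang holds with the fingers shut. Next is lowering to tip z 0.065, then pushing.

Request:
{"fn": "servo_tool", "kwargs": {
  "targets": [
    [[0,1,18],[0,0,0],-1],
    [[0,0,12],[0,0,0],-1],
    [[0,0,5],[0,0,0],-1],
    [[0,0,1],[0,0,0],-1]
  ]
}}

```text
time: 4.13
tcp_pos: [0.6166, 0.1275, 0.1521]
tcp_rot: [1.992, 2.404, 0.024]
force: [0.6, 0.2, -0.6]
finger_gap: 0.0001
```

```bash
python3 -c "
from h import *;from station import ctrl;status(ctrl)"; python3 tip.py a4
```

```text
t 4.1333 p [0.6166 0.1275 0.1521] yawx 1.7573 z [ 0.025 -0.001 -1.   ] F [ 0.59  0.17 -0.56] gap 0.00013060619391107843 ov 0.0726
box mm [ 25.7 -62.7] tip z 0.0796
tool delta to start mm [ 2.7 -5.7 -0.2] q [ 0.1   0.67  1.69 -0.    0.75 -0.08]
```

View pics/a4.png

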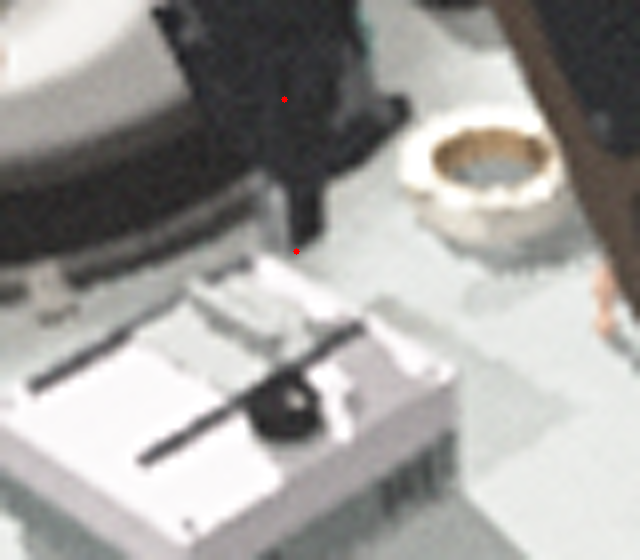

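Request:
{"fn": "servo_tool", "kwargs": {
  "targets": [
    [[0,0,0],[0,0,0],-1],
    [[0,0,0],[0,0,0],-1]
  ]
}}

```text
time: 4.35
tcp_pos: [0.617, 0.1276, 0.1537]
tcp_rot: [1.991, 2.403, 0.026]
force: [0.7, 0.0, -0.3]
finger_gap: 0.0001
```

```bash
python3 -c "
from h import *;from station import ctrl;status(ctrl)"
```

```text
t 4.35 p [0.617  0.1276 0.1537] yawx 1.7574 z [ 0.027 -0.    -1.   ] F [ 0.71  0.01 -0.31] gap 8.587490614873906e-05 ov 0.0726
box mm [ 26.1 -62.7] tip z 0.0812
tool delta to start mm [ 2.7 -6.1 -0.2] q [ 0.1   0.67  1.69 -0.    0.76 -0.08]
```

Request:
{"fn": "servo_tool", "kwargs": {
  "targets": [
    [[1,-3,6],[0.026,0.005,0],-1],
    [[1,-3,6],[0,0,0],-1],
    [[0,0,4],[0,0,0],-1]
  ]
}}

```text
time: 4.6
tcp_pos: [0.611, 0.1287, 0.1385]
tcp_rot: [2.004, 2.419, 0.001]
force: [0.4, -0.3, 0.0]
finger_gap: -0.0001
```

```bash
python3 -c "
from h import *;from station import ctrl;status(ctrl)"
```

```text
t 4.6 p [0.611  0.1287 0.1385] yawx 1.7577 z [ 0.001 -0.    -1.   ] F [ 0.44 -0.3   0.03] gap -5.0248481895308716e-05 ov 0.0726
box mm [ 20.3 -60.5] tip z 0.0659
tool delta to start mm [ 0.5 -0.3 -0. ] q [ 0.1   0.69  1.7  -0.    0.75 -0.08]
```

Request:
{"fn": "servo_tool", "kwargs": {
  "targets": [
    [[7,0,0],[0,0,0],-1],
    [[7,0,0],[0,0,0],-1],
    [[7,0,0],[0,0,0],-1],
    [[7,0,0],[0,0,0],-1]
  ]
}}

```text
time: 4.93
tcp_pos: [0.605, 0.1575, 0.1369]
tcp_rot: [-2.006, -2.417, 0.003]
force: [1.2, -2.4, 0.2]
finger_gap: -0.0
```

```bash
python3 -c "
from h import *;from station import ctrl;status(ctrl)"
```

```text
t 4.9333 p [0.605  0.1575 0.1369] yawx 1.7562 z [-0.002 -0.001 -1.   ] F [ 1.16 -2.41  0.2 ] gap -3.112910302000624e-05 ov 0.0726
box mm [ 19.6 -31.1] tip z 0.0643
tool delta to start mm [-28.9   0.3   0. ] q [ 0.15  0.69  1.7  -0.    0.75 -0.04]
```

Request:
{"fn": "servo_tool", "kwargs": {
  "targets": [
    [[7,0,-1],[0,0,0],-1],
    [[7,0,0],[0,0,0],-1],
    [[7,0,0],[0,0,0],-1],
    [[7,0,0],[0,0,0],-1]
  ]
}}

```text
time: 5.27
tcp_pos: [0.5991, 0.1886, 0.1381]
tcp_rot: [-2.004, -2.418, 0.003]
force: [0.9, -1.7, -1.8]
finger_gap: 0.0002
```

```bash
python3 -c "
from h import *;from station import ctrl;status(ctrl)"; python3 tip.py a5
```

```text
t 5.2667 p [0.5991 0.1886 0.1381] yawx 1.7574 z [-0.001 -0.001 -1.   ] F [ 0.93 -1.65 -1.78] gap 0.00018021419383465478 ov 0.0726
box mm [19.5  0.5] tip z 0.0655
tool delta to start mm [-60.5   0.3   0. ] q [ 0.2   0.69  1.69 -0.    0.76  0.01]
```

View pics/a5.png

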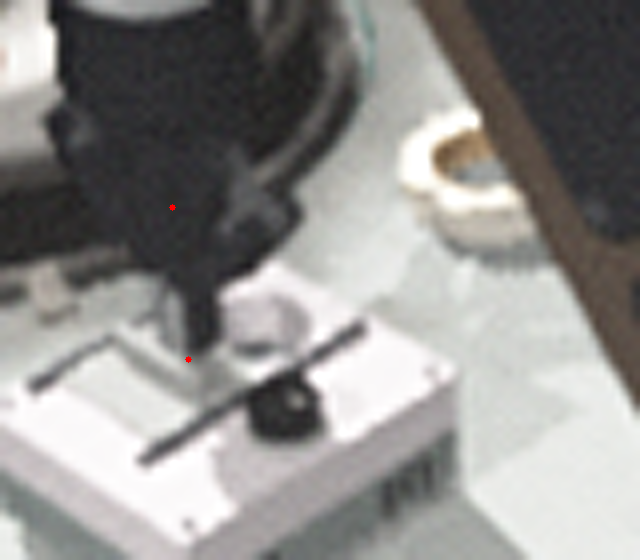

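The shutter is moving and the well is in view at (268,325). I'll ease into the end stop.

Request:
{"fn": "servo_tool", "kwargs": {
  "targets": [
    [[4,0,0],[0,0,0],-1],
    [[4,0,0],[0,0,0],-1]
  ]
}}

```text
time: 5.48
tcp_pos: [0.5972, 0.1984, 0.1382]
tcp_rot: [-2.003, -2.42, 0.002]
force: [2.6, -15.4, -0.8]
finger_gap: 0.0001
```

Request:
{"fn": "servo_tool", "kwargs": {
  "targets": [
    [[4,0,0],[0,0,0],-1],
    [[4,0,0],[0,0,0],-1]
  ]
}}

```text
time: 5.65
tcp_pos: [0.5972, 0.1997, 0.1382]
tcp_rot: [1.994, 2.418, -0.016]
force: [6.5, -39.5, 3.0]
finger_gap: -0.0001
```

```bash
python3 -c "
from h import *;from station import ctrl;status(ctrl)"
```

```text
t 5.65 p [0.5972 0.1997 0.1382] yawx 1.7624 z [-0.    -0.013 -1.   ] F [  6.45 -39.52   3.02] gap -9.262824934948726e-05 ov 0.0726
box mm [19.7 11.8] tip z 0.0656
tool delta to start mm [-71.8  -0.3   0.9] q [ 0.22  0.69  1.69 -0.02  0.76  0.04]
```

Reached the hard stop: the reaction force climbed to 39.5 N with no further travel. I'll back off and rise above the well.

Request:
{"fn": "servo_tool", "kwargs": {
  "targets": [
    [[-8,0,0],[0,0,0],-1],
    [[-5,0,-10],[0,0.013,0],-1],
    [[0,0,-30],[0,0,0],-1],
    [[0,0,-30],[0,0,0],-1],
    [[0,0,0],[0,0,0],-1]
  ]
}}

```text
time: 6.07
tcp_pos: [0.6001, 0.1851, 0.2115]
tcp_rot: [-1.997, -2.416, 0.004]
force: [0.1, -0.2, 0.7]
finger_gap: 0.0001
```

```bash
python3 -c "
from h import *;from station import ctrl;status(ctrl)"; python3 tip.py a6
```

```text
t 6.0667 p [0.6001 0.1851 0.2115] yawx 1.7598 z [-0.007  0.002 -1.   ] F [ 0.09 -0.25  0.67] gap 6.811442108303528e-05 ov 0.0726
box mm [19.9 -3.1] tip z 0.1389
tool delta to start mm [-56.9  -0.2  -0.2] q [0.19 0.6  1.64 0.   0.91 0.  ]
```

View pics/a6.png

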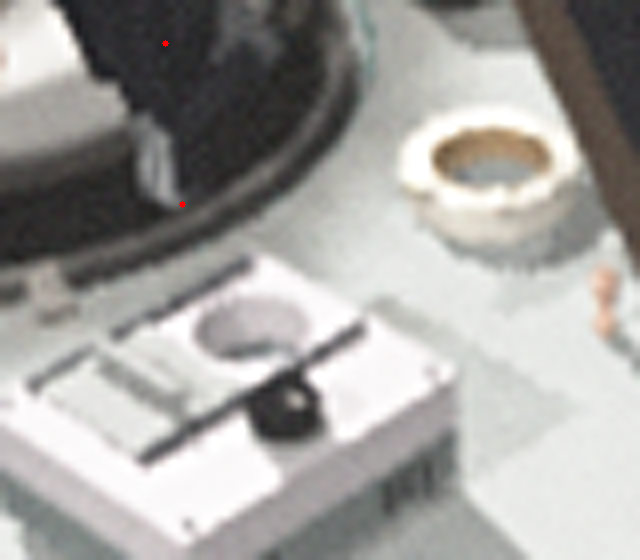

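```bash
python3 - <<'E'
from h import *
from station import ctrl
c=ctrl.read_camera("scene")
ox,oy=190,170
im=cv2.resize(c["pixels"][oy:oy+70,ox:ox+80,::-1],None,fx=8,fy=8,interpolation=cv2.INTER_CUBIC)
r=np.array([[np.cos(YAW),-np.sin(YAW)],[np.sin(YAW),np.cos(YAW)]])
w=O+r@[.02,-.035]
uv=[]
for a in np.linspace(0,6.28,60):
    u=proj(c,np.array([w[0]+.024*np.cos(a),w[1]+.024*np.sin(a),.058]));k=(int((u[0]-ox+.5)*8),int((u[1]-oy+.5)*8));uv.append(k);cv2.circle(im,k,1,(0,0,255),-1)
print(np.min(uv,0),np.max(uv,0),w)
cv2.imwrite("pics/a7.png",im)
for q in [(252,326),(260,326),(252,334)]: print(r.T@(ray(c,((q[0]+.5)/8-.5+ox,(q[1]+.5)/8-.5+oy),.058)[:2]-O)*1e3)
E
```

```text
[198 295] [319 368] [0.60603535 0.15372403]
[ 24.45139803 -35.7084273 ]
[ 22.0783891  -37.85510022]
[ 20.51333985 -32.16212157]
```

View pics/a7.png

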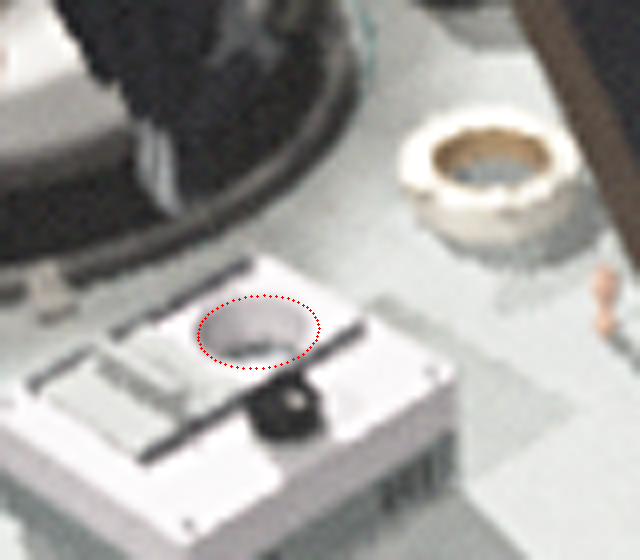

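The well rim seen spans about 193–312 px against 198–319 for the model, so it lies within 2 mm. I'll aim at box (21, -34).

Request:
{"fn": "servo_tool", "kwargs": {
  "targets": [
    [[-16,1,0],[-0.006,-0.003,0.004],-1],
    [[-15,0,0],[0,0,0],-1],
    [[0,0,25],[0,0,0],-1],
    [[0,0,25],[0,0,0],-1],
    [[0,0,12],[0,0,0],-1],
    [[0,0,0],[0,0,0],-1]
  ]
}}

```text
time: 6.67
tcp_pos: [0.6054, 0.1489, 0.1412]
tcp_rot: [-2.004, -2.412, 0.006]
force: [1.1, 0.2, -0.7]
finger_gap: -0.0001
```

```bash
python3 -c "
from h import *;from station import ctrl;status(ctrl)"; python3 tip.py a8
```

```text
t 6.6667 p [0.6054 0.1489 0.1412] yawx 1.755 z [-0.007  0.001 -1.   ] F [ 1.08  0.18 -0.65] gap -0.00013609409655588011 ov 0.0726
box mm [ 18.5 -39.6] tip z 0.0686
tool delta to start mm [-20.4   1.5  -0.1] q [ 0.13  0.68  1.7   0.    0.76 -0.05]
```

View pics/a8.png

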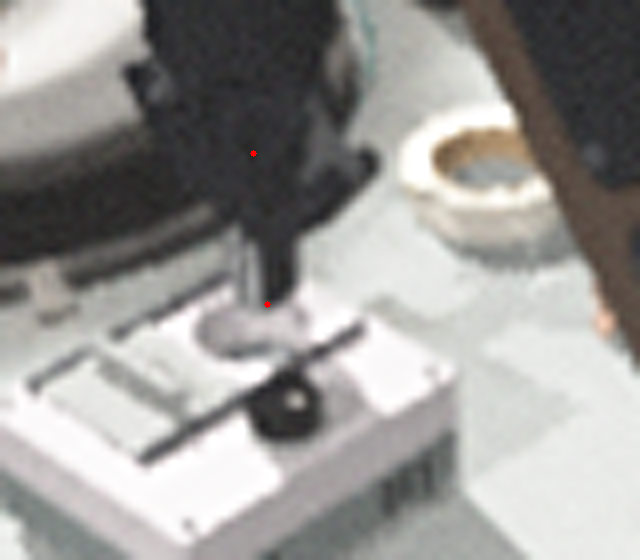

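Request:
{"fn": "servo_tool", "kwargs": {
  "targets": [
    [[5.5,3,0],[-0.007,-0.001,0],-1],
    [[0,0,0],[0,0,0],-1]
  ]
}}

```text
time: 6.88
tcp_pos: [0.6082, 0.1541, 0.1424]
tcp_rot: [-2.009, -2.415, -0.002]
force: [-0.1, 0.0, 0.3]
finger_gap: -0.0001
```

```bash
python3 -c "
from h import *;from station import ctrl;status(ctrl)"
```

```text
t 6.8833 p [0.6082 0.1541 0.1424] yawx 1.7535 z [ 0.001  0.001 -1.   ] F [-0.09  0.03  0.25] gap -0.00011499133341475117 ov 0.0726
box mm [ 22.2 -35. ] tip z 0.0698
tool delta to start mm [-25.   -2.2  -0. ] q [ 0.14  0.68  1.69  0.    0.76 -0.04]
```

Request:
{"fn": "servo_tool", "kwargs": {
  "targets": [
    [[0.5,-1,9],[0,0,0],-1],
    [[0,0,8],[0,0,0],-1],
    [[0,0,4],[0,0,0],-1]
  ]
}}

```text
time: 7.13
tcp_pos: [0.608, 0.1549, 0.1225]
tcp_rot: [2.007, 2.413, 0.008]
force: [-0.4, 0.1, 0.0]
finger_gap: -0.0001
```

```bash
python3 -c "
from h import *;from station import ctrl;status(ctrl)"
```

```text
t 7.1333 p [0.608  0.1549 0.1225] yawx 1.7543 z [ 0.006  0.002 -1.   ] F [-0.4   0.06  0.03] gap -0.00010796855532560018 ov 0.0726
box mm [ 22.2 -34.2] tip z 0.0499
tool delta to start mm [-25.8  -2.2  -0. ] q [ 0.14  0.71  1.71  0.    0.72 -0.04]
```

Inside the well with no contact, tip 8 mm above the key. I'll press in small steps.

Request:
{"fn": "servo_tool", "kwargs": {
  "targets": [
    [[0,-1,5],[0.006,0,0],-1],
    [[0,0,4],[0,0,0],-1]
  ]
}}

```text
time: 7.3
tcp_pos: [0.6068, 0.1548, 0.1127]
tcp_rot: [-2.007, -2.415, -0.0]
force: [-2.3, -1.6, 3.5]
finger_gap: -0.0001
```

Request:
{"fn": "servo_tool", "kwargs": {
  "targets": [
    [[0,0,3],[0,0,0],-1]
  ]
}}

```text
time: 7.38
tcp_pos: [0.6068, 0.1548, 0.1094]
tcp_rot: [-2.007, -2.415, -0.0]
force: [-3.4, -1.7, 24.7]
finger_gap: -0.0001
```

Request:
{"fn": "servo_tool", "kwargs": {
  "targets": [
    [[0,0,3],[0,0,0],-1]
  ]
}}

```text
time: 7.47
tcp_pos: [0.607, 0.1549, 0.1089]
tcp_rot: [-2.007, -2.416, -0.001]
force: [-18.5, -4.0, 66.2]
finger_gap: -0.0001
```

```bash
python3 -c "
from h import *;from station import ctrl;status(ctrl)"
```

```text
t 7.4667 p [0.607  0.1549 0.1089] yawx 1.7551 z [ 0.     0.001 -1.   ] F [-18.53  -4.04  66.18] gap -9.99239670751443e-05 ov 0.0726
box mm [ 21.2 -34. ] tip z 0.0363
tool delta to start mm [-26.   -1.2  -0. ] q [ 0.14  0.73  1.71  0.    0.7  -0.04]
```

The key is fully down: it went hard at tip z of about 0.0365, where full stroke is 0.037. Lifting out now.

Request:
{"fn": "servo_tool", "kwargs": {
  "targets": [
    [[0,0,-6],[0,0,0],-1],
    [[0,0,-12],[0,0,0],-1],
    [[0,0,-20],[0,0,0],-1],
    [[0,0,-25],[0,0,0],-1],
    [[0,0,-10],[0,0,0],-1]
  ]
}}

```text
time: 7.88
tcp_pos: [0.6065, 0.1548, 0.1844]
tcp_rot: [-2.006, -2.415, 0.001]
force: [0.6, -0.8, 1.2]
finger_gap: -0.0006
```

```bash
python3 -c "
from h import *;from station import ctrl;status(ctrl)"; python3 tip.py a9
```

```text
t 7.8833 p [0.6065 0.1548 0.1844] yawx 1.7553 z [-0.002  0.001 -1.   ] F [ 0.56 -0.85  1.2 ] gap -0.0006027363676975082 ov 0.0726
box mm [ 20.7 -34. ] tip z 0.1118
tool delta to start mm [-26.   -0.7  -0. ] q [ 0.14  0.63  1.67  0.    0.85 -0.04]
```

View pics/a9.png

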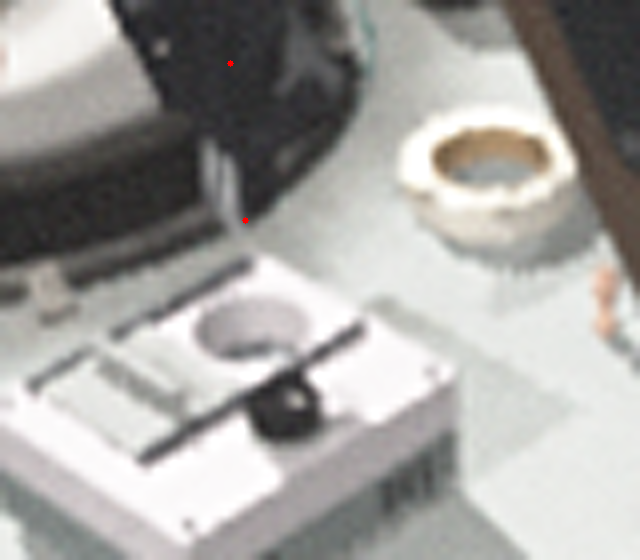

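The picture matches the one from before the press: the shutter is still open and the key grey shows at (255,350). I'll cross to the +y side of the ridge.

Request:
{"fn": "servo_tool", "kwargs": {
  "targets": [
    [[28,0,0],[0,0,0],-1],
    [[28,0,0],[0,0,0],-1],
    [[28,0,0],[0,0,0],-1],
    [[0,0,10],[0,0,0],-1],
    [[0,0,10],[0,0,0],-1],
    [[0,0,0],[0,0,0],-1]
  ]
}}

```text
time: 8.43
tcp_pos: [0.5908, 0.2395, 0.162]
tcp_rot: [-2.009, -2.415, -0.001]
force: [-0.2, -0.3, -0.2]
finger_gap: -0.0003
```

```bash
python3 -c "
from h import *;from station import ctrl;status(ctrl)"; python3 tip.py b1
```

```text
t 8.4333 p [0.5908 0.2395 0.162 ] yawx 1.7534 z [ 0.     0.001 -1.   ] F [-0.2  -0.3  -0.17] gap -0.00032449345229249493 ov 0.0726
box mm [20.6 52.1] tip z 0.0894
tool delta to start mm [-1.121e+02 -6.000e-01 -1.000e-01] q [0.28 0.67 1.66 0.   0.82 0.1 ]
```

View pics/b1.png

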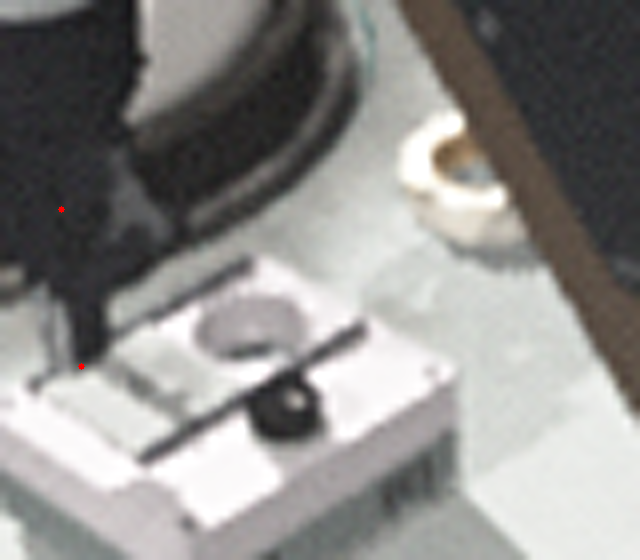

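Request:
{"fn": "servo_tool", "kwargs": {
  "targets": [
    [[0,0,12],[0,0,0],-1],
    [[0,0,9],[0,0,0],-1],
    [[0,0,2],[0,0,0],-1]
  ]
}}

```text
time: 8.73
tcp_pos: [0.5917, 0.2371, 0.1373]
tcp_rot: [2.013, 2.412, 0.002]
force: [-0.7, -0.5, 1.2]
finger_gap: -0.0001
```

```bash
python3 -c "
from h import *;from station import ctrl;status(ctrl)"
```

```text
t 8.7333 p [0.5917 0.2371 0.1373] yawx 1.7507 z [ 0.001  0.001 -1.   ] F [-0.68 -0.5   1.25] gap -0.0001444887791845414 ov 0.0726
box mm [21.1 49.5] tip z 0.0647
tool delta to start mm [-1.095e+02 -8.000e-01 -1.000e-01] q [0.28 0.7  1.67 0.   0.77 0.1 ]
```

Request:
{"fn": "servo_tool", "kwargs": {
  "targets": [
    [[-7,0,-0.5],[0,0,0],-1],
    [[-7,0,0],[0,0,0],-1],
    [[-7,0,0],[0,0,0],-1],
    [[-7,0,0],[0,0,0],-1]
  ]
}}

```text
time: 9.07
tcp_pos: [0.597, 0.2069, 0.1365]
tcp_rot: [-2.013, -2.41, 0.0]
force: [-0.2, 0.9, -1.4]
finger_gap: -0.0
```

```bash
python3 -c "
from h import *;from station import ctrl;status(ctrl)"
```

```text
t 9.0667 p [0.597  0.2069 0.1365] yawx 1.7501 z [-0.001  0.001 -1.   ] F [-0.21  0.89 -1.4 ] gap -4.123289723725099e-05 ov 0.0726
box mm [20.7 18.9] tip z 0.0639
tool delta to start mm [-78.9  -0.4  -0.1] q [0.23 0.7  1.68 0.   0.76 0.05]
```

Request:
{"fn": "servo_tool", "kwargs": {
  "targets": [
    [[-7,0,-1],[0,0,0],-1],
    [[-7,0,-0.5],[0,0,0],-1],
    [[-7,0,0],[0,0,0],-1],
    [[-7,0,0],[0,0,0],-1]
  ]
}}

```text
time: 9.4
tcp_pos: [0.6026, 0.1756, 0.1389]
tcp_rot: [-2.014, -2.409, -0.001]
force: [0.2, 1.3, -0.7]
finger_gap: 0.0
```

```bash
python3 -c "
from h import *;from station import ctrl;status(ctrl)"; python3 tip.py b2
```

```text
t 9.4 p [0.6026 0.1756 0.1389] yawx 1.7488 z [-0.001  0.001 -1.   ] F [ 0.17  1.28 -0.71] gap 4.492439415107153e-05 ov 0.0726
box mm [ 20.6 -12.9] tip z 0.0663
tool delta to start mm [-47.1  -0.4  -0.1] q [ 0.18  0.69  1.69  0.    0.76 -0.  ]
```

View pics/b2.png

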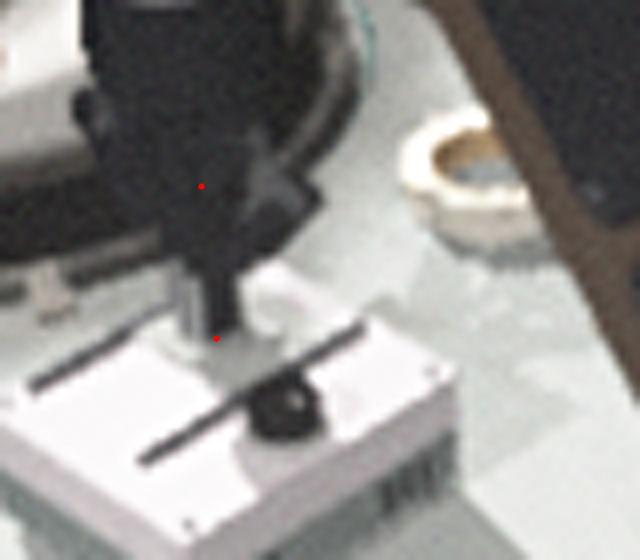

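The shutter is about 9 mm from shut.

Request:
{"fn": "servo_tool", "kwargs": {
  "targets": [
    [[-4,0,0.5],[0,0,0],-1],
    [[-4,0,0],[0,0,0],-1]
  ]
}}

```text
time: 9.62
tcp_pos: [0.6042, 0.1673, 0.1388]
tcp_rot: [-2.016, -2.405, -0.005]
force: [-6.0, 43.7, -3.0]
finger_gap: 0.0
```

Request:
{"fn": "servo_tool", "kwargs": {
  "targets": [
    [[-3,0,0],[0,0,0],-1]
  ]
}}

```text
time: 9.7
tcp_pos: [0.6042, 0.1671, 0.1388]
tcp_rot: [-2.016, -2.401, -0.01]
force: [-4.5, 36.9, -1.7]
finger_gap: -0.0002
```

```bash
python3 -c "
from h import *;from station import ctrl;status(ctrl)"
```

```text
t 9.7 p [0.6042 0.1671 0.1388] yawx 1.7448 z [-0.001  0.009 -1.   ] F [-4.51 36.91 -1.7 ] gap -0.000246927426431412 ov 0.0726
box mm [ 20.7 -21.5] tip z 0.0662
tool delta to start mm [-38.5  -0.3  -0.3] q [ 0.16  0.69  1.7   0.01  0.75 -0.02]
```

It hit the hard stop at the predicted place (-21.5). I'll back off, lift, and move well clear so the top camera can check.

Request:
{"fn": "servo_tool", "kwargs": {
  "targets": [
    [[8,0,0],[0,0,0],-1],
    [[5,0,-10],[0,0,0],-1],
    [[0,0,-35],[0,0,0],-1],
    [[0,0,-35],[0,0,0],-1],
    [[0,0,-35],[0,0,0],-1],
    [[0,0,-35],[0,0,0],-1]
  ]
}}

```text
time: 10.2
tcp_pos: [0.6001, 0.1792, 0.2893]
tcp_rot: [-2.008, -2.398, 0.007]
force: [1.4, -0.1, -0.2]
finger_gap: -0.0002
```

Request:
{"fn": "servo_tool", "kwargs": {
  "targets": [
    [[-35,0,0],[0,0,0],-1],
    [[-35,0,0],[0,0,0],-1],
    [[-35,0,0],[0,0,0],-1],
    [[-35,0,0],[0,0,0],-1],
    [[-35,0,0],[0,0,0],-1],
    [[-35,0,0],[0,0,0],-1],
    [[-35,0,0],[0,0,0],-1],
    [[-35,0,0],[0,0,0],-1],
    [[-35,0,0],[0,0,0],-1],
    [[0,0,0],[0,0,0],-1]
  ]
}}

```text
time: 11.03
tcp_pos: [0.6585, -0.1458, 0.3097]
tcp_rot: [2.002, 2.409, 0.011]
force: [0.4, 0.2, 0.2]
finger_gap: -0.0003
```

```bash
python3 look.py e1; python3 - <<'E'
from station import ctrl
import cv2
cv2.imwrite("pics/e2.png",ctrl.read_camera("top")["pixels"][:,:,::-1])
E
```

```text
t 11.0333 p [ 0.6585 -0.1458  0.3097] yawx 1.7549 z [ 0.012 -0.001 -1.   ] F [0.44 0.21 0.23] gap -0.0002676053718983625 ov 0.0726
box mm [  17.  -339.1] tip z 0.2371
tool delta to start mm [279.1   3.3  -0.8] q [-0.32  0.55  1.43  0.    1.15 -0.5 ]
```

View pics/e1.png

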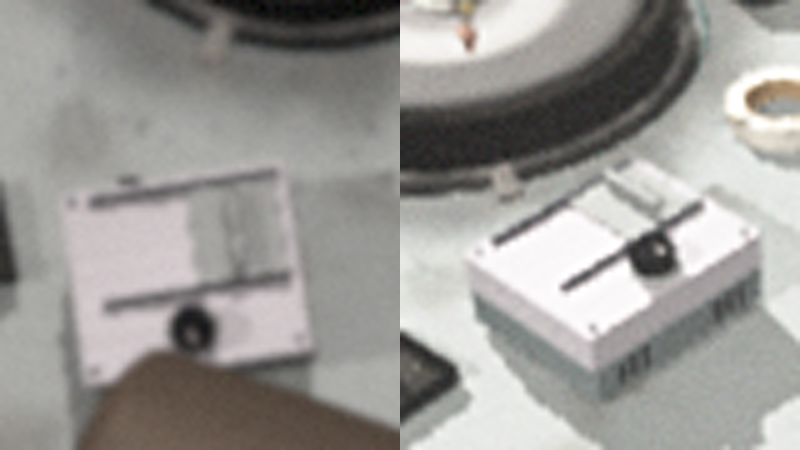

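View pics/e2.png

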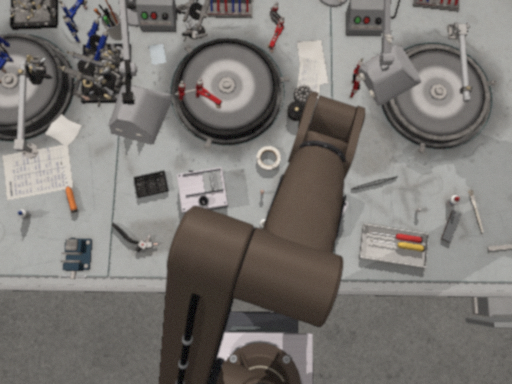

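The top view shows the shutter shut with its ridge at (237,235), further right than at the start. No well is showing, and the arm is clear at about 0 N. Handing in.

```bash
python3 -c "
from station import ctrl;print(ctrl.finish_job())"
```

```text
the job is handed in; nothing more can be done
None
```

The drive box is reset and the job handed in at about 11 s of the 42 s allowed. I used closed fingertips throughout and never gripped the ridge.

- **Opening:** I pushed the shutter by its ridge to the hard stop, where the force rose to about 40 N with no further travel.
- **Key:** I pressed it until it went hard at tip height 36.3 mm, where full stroke is 37 mm. The force peaked at about 66 N at the fingertips. I lifted straight out, and the picture afterwards looked the same as before the press. Its return is judged from that and the spring, since I had no direct reading of its height.
- **Shutting:** I pushed the ridge back from the other side to the stop, at about 44 N and at the position I had predicted.
- **Last checks:** Both cameras show the shutter over the well and the tool clear, with about 0 N on it. I saw nothing disturbed in the last top picture. The arm hid the toggle box and the bottle there, so those two are unconfirmed, but I went nowhere near them at low height.
- **Disagreement:** My box position differed by about 2 mm between the two cameras, and I aimed between them.

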